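# Clamp the sealer onto the opened bottle

### The arm

A 6-joint arm with a two-finger parallel gripper is mounted at the origin on a cart in front of the work surface, level with it; the furniture and walls round the work are solid. World frame = base frame: x ahead of the robot, y to its left, z up, the work surface at z = 0. Lengths are in mm, angles in degrees, forces in N, time in s.
With the tool pointing down it reaches from about 350 to 850 mm from the base axis. Payload 8.1 kg.
Tool frame: the origin (TCP) lies at the very end of the fingers, on their centre line; the grasp point (between the pads) lies 19 mm behind it (r.grip_point_offset is the distance from the TCP to the grasp point, in mm); z points along the fingers, y is the line along which they close (so a half turn about z gives the same grasp; the last joint's range is limited). The gripper opens to 85 mm and grips with 20 to 120 N. Pads are 22 mm wide; open, the fingers measure 114 mm over their backs; the gripper's body (76 mm by 85 mm) begins 54 mm behind the grasp point. The pads swing forward as they close: fully open they stand 13 mm farther back than shut.
Start: joints at [-71.012, 7.471, 85.268, -0, 87.261, -4.893], TCP at [242.922, -548.629, 231.292] pointing down, gripper open.
Joint ranges: [-169.43, 169.43], [-51.17, 129.36], [1.28, 143.12], [-76.62, 256.62], [0, 156.53], [-152.29, 152.29]. Speed limits (degrees/s): [136.94, 136.94, 159.86, 180, 180, 180].

### API

Orientations are given as [roll, pitch, yaw] about the fixed x, y, z axes, in that order (R = Rz(yaw) Ry(pitch) Rx(roll)).
In Python, from bench import status, eyes, r gives the robot as it stands.
- The arm moves only by the shell command python3 -m handwheel 'ROWS' [FORCE]. ROWS is a JSON object whose one key "series" holds a list that holds one entry, the list of rows, each a list of 7 numbers: the shift along the tool's x, y, z in cm, then the turn, a rotation vector about the tool's x, y, z in rad, then the opening, from 0 (shut) to 1 (fully open). In form: {"series": [[[tx, ty, tz, rx, ry, rz, claw], ...]]}. A call has 1 to 12 rows; each row is the pose to reach, as a shift and turn from the pose commanded when the call began, along the tool's axes at that moment; what a row does not reach only later rows make up. A row lasts 1/8 s, in which the tool goes at most 62.5 mm and 10.7 degrees, less where a joint would pass 70% of its speed; a pose out of reach is approached as far as the arm can. A call with a gripper value outside its range is refused whole. The fingers move at their own pace and stop on an object; FORCE is the grip in N (left out, the last holds). Time passes only in rows, so rows that repeat a pose let the fingers close. It gives the time, the measured TCP pose, the force, the opening and the grip force at its end, in the units of the state.
- status.sense(): the state, without advancing time (a new reading comes with each control period).
- eyes.snapshot(name): name is "scene" or "top" or "wrist"; returns a dict with "img" (384x512x3 uint8, red, green, blue), "mtx" (3x3 intrinsics, pixels), "R" (3x3) and "t" (3): a world point X has camera coordinates R X + t. Camera axes: x right, y down, z forward; pixel columns grow to the right and rows downward; lengths in mm; the calibration is good to about 2 mm. A picture is of the moment at which its call begins. There is no depth.
- r.hand_in(): hands the job in; it is judged then, once.
The state is a dict: "time": time; "joint_pos": joint angles; "qd": joint speeds; "joint_efforts": joint torques, N m; "tool_pos": TCP position; "tcp_rot": TCP orientation; "ft_force": force on the tool from outside, world axes, zero at the start; "wrist_torque": the same for the moment, N m; "finger_gap": finger opening in mm; "grip_force": force on a finger pad.
Only numpy, scipy, OpenCV 4.12 (cv2) and the standard library are available. Lean on these libraries where they do the work, as an engineer would, in place of code of your own. Each camera call takes 0.05 s, during which the arm holds its last target. There are 200 camera calls.

### The job

Re-seal the opened bottle in the cooler with the clamp-on sealer: squeeze the sealer's two levers to spread its self-closing jaws, press it straight down on the bottle's mouth with the jaws held open around the lip until the sprung plug gives, and let go while still pressing so that both jaws close under the lip. Press firmly but gently (the bottle must never take more than 25 N), do not disturb the jigger or the salt shaker, and leave the sealer clamped level on the bottle.

Things in the scene. Friction and masses are not known exactly. Their poses are not given: they have to be found in the camera images.
- sealer: clamp-on bottle sealer, 67 mm tall, about 0.16 kg: round steel cap 32 mm across, 74 mm cross bar, red button, two levers with red pads, two jaws; stands upright on its closed jaws. Origin: centre of its underside, level with the jaw bottoms; z up its axis, y across the two levers and jaws, x along the jaw pivots (at y = +-20 mm, z = 28 mm)
- sealer_levers (a point): point on the sealer's axis midway up the levers (sealer z = 53 mm; axes as the sealer's). Levers are 18 mm wide (x), outer faces 40 mm apart at sealer z = 34 mm, leaning out 0.3 rad to 61 mm apart at their tops, z = 67 mm. Pressing them together to 40 mm (4 N a side at first, 8 N at the end) stands them upright and opens the jaws; let go and they spring shut
- sealer_rest (a point): centre of the cross bar's top face (sealer z = 34 mm; axes as the sealer's). The bar, 20 mm wide (x), reaches 37 mm to either side along y: fingertips that pinch the levers from above stand over it and can push down on it
- sealer_jaw_a (a joint): opening of the jaw at the sealer's +y side: 0 = sprung shut, 0.36 rad = stop, fully open; above 0.2 it clears the bottle's lip. Each 22 mm wide jaw ends in an inward hook 4 mm thick (sealer z = 0 to 4 mm), flat above and below, its edge 11.5 mm from the axis when shut, 20 mm (and 3 mm lower) when fully open. Shut jaws cannot be forced over the lip
- sealer_jaw_b (a joint): the same for the jaw at the sealer's -y side
- cooler: steel wine cooler, 100 mm across, 118 mm tall, fixed, holding an opened green half bottle on its axis that cannot move. Origin: centre of its underside, z up. How high the bottle stands varies and is not measured: its lip's top is 171 to 193 mm above this origin. Lip: ring 30 mm across, 9 mm tall, with a 16 mm hole; neck below it 21 mm across
- jigger: steel double bar measure, loose, 43 mm across and 78 mm tall; origin: centre of its underside. Leave it alone
- salt: glass salt shaker, loose, 44 mm across and 90 mm tall; origin: centre of its underside. Leave it alone
- sealer_face (a point): centre of the sprung rubber plug's flange underside when free (sealer z = 10 mm; the point is fixed to the cap and does not show the plug's travel). The 26 mm flange meets the lip's top, its nose (13 to 6 mm across, 8 mm long) enters the mouth. The plug yields up to 8 mm into the cap: 1.5 N to start, 6 N at 3 mm, 13.5 N at the stop; the hooks fit under the lip from 3 mm on
Not all that is in view belongs to the job. Leave any purple or yellow look-alike of the sealer alone.

How it is judged (in metres and radians):
On the way, in this order (a step that is already met when the one before it is completed fails the run):
1. the sealer is lifted clear of the worktop (height (world z) of sealer above 0.06 m), for 0.1 s.
2. with both jaws held open the sealer is pressed on the bottle so that its plug bears on the lip with over 5 N (value of joint each of sealer_jaw_a, sealer_jaw_b above 0.15 rad and contact force between sealer_plug_c0 and cooler above 5 N and horizontal distance between sealer and cooler below 0.006 m), for 0.1 s.
At the end, for the whole second after the job is handed in: the sealer sits clamped on the bottle, still: both jaws closed under the lip (each under 0.11 rad) and holding its plug pressed on the lip (over 3 N), within 5 mm of the cooler's axis, upright within 0.1 rad (value of joint each of sealer_jaw_a, sealer_jaw_b below 0.11 rad and contact force between sealer_plug_c0 and cooler above 3 N and horizontal distance between sealer and cooler below 0.005 m and angle between sealer's own z axis and vertical below 0.1 rad and height (world z) of sealer above 0.13 m and linear speed of sealer below 0.02 m/s); the robot touches nothing.
It fails at once if the sealer presses on the bottle or cooler with more than 25 N (contact force between sealer and cooler above 25 N).
It fails at once if the jigger is moved by more than 30 mm (distance of jigger from where it was at the start of the episode above 0.03 m).
It fails at once if the salt shaker is moved by more than 30 mm (distance of salt from where it was at the start of the episode above 0.03 m).
It also fails if it takes over 45 s, if anything falls off the work surface, if the arm or the gripper's body presses on something with over 40 N, if the wrist force passes 120 N, or if a joint passes its speed limit or range.

## Working session

There is one attempt and no reset: what is moved stays moved. The work goes in short steps, Python scripts to look and compute and a shell command to move; the robot and the scene stay as the last step left them, time stands still between calls to the robot, and variables do not carry over. Pictures are saved under pics/ and viewed, at most 10 in all, crops included, and the job is handed in when it is done.

```bash
ls; mkdir -p pics; python3 - <<'E'
from bench import status, eyes, r
import cv2,numpy as np
print(status.sense())
ims=[]
for n in ["scene","top"]:
    s=eyes.snapshot(n); cv2.imwrite(f"pics/{n}0.png",s["img"][:,:,::-1]); np.savez(f"pics/{n}0.npz",**s)
    print(n,s["mtx"].round(1).tolist(),s["R"].round(3).tolist(),s["t"].round(1).tolist())
E
```

```text
pics
{'time': 0.0, 'joint_pos': array([-7.10131219e+01,  7.51409886e+00,  8.53311558e+01, -1.16581700e-03,
        8.72628583e+01, -4.89359691e+00]), 'qd': array([-0.02114392,  0.04163786,  0.02322469, -0.03022901, -0.0871132 ,
       -0.06207136]), 'joint_efforts': array([-1.73495268e-03, -5.69382119e+01, -5.00567079e+01, -5.87019331e-04,
        1.45712882e-02, -3.09534346e-05]), 'tool_pos': array([ 242.72001066, -548.08946121,  230.2369884 ]), 'tcp_rot': array([-1.79892182e+02, -8.06249878e-03,  2.38805242e+01]), 'ft_force': array([0.42365206, 0.09416083, 0.0190473 ]), 'wrist_torque': array([0.00518629, 0.01737859, 0.03776592]), 'grip_force': 0.0, 'finger_gap': 85.54106677748948}
scene [[458.9, 0.0, 255.5], [0.0, 458.9, 200.8], [0.0, 0.0, 1.0]] [[0.464, -0.886, -0.022], [-0.372, -0.173, -0.912], [0.804, 0.431, -0.41]] [-411.9, 241.1, 528.8]
top [[391.1, 0.0, 252.7], [0.0, 391.1, 193.4], [0.0, 0.0, 1.0]] [[-0.001, -1.0, 0.029], [-0.995, -0.002, -0.097], [0.097, -0.029, -0.995]] [-199.2, 562.3, 861.9]
```

View pics/scene0.png

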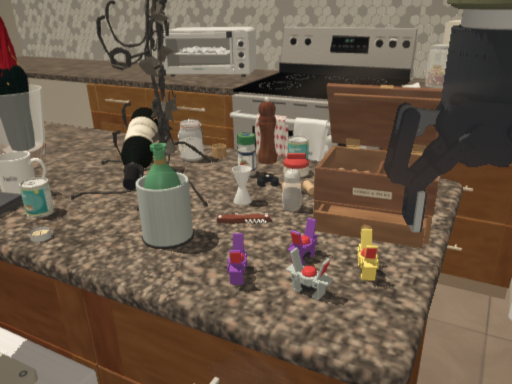

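View pics/top0.png

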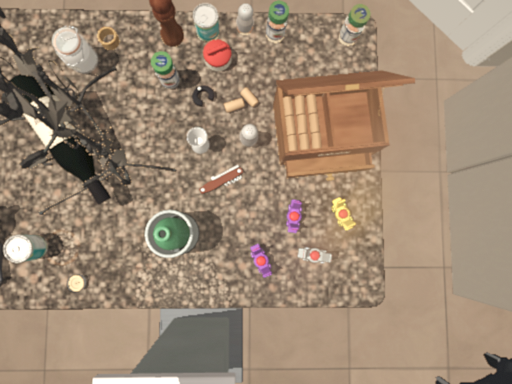

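Scene view: the steel sealer is at scene (308,275) and top (315,256). The cooler and bottle are at scene (160,200) and top (172,233). Purple copies are at top (294,216) and (262,261), and a yellow one at (343,214). Next I'll zoom in.

```bash
python3 - <<'E'
import cv2,numpy as np
def c(n,x,y,w=50,h=37): 
    im=cv2.imread(f"pics/{n}0.png"); return cv2.resize(im[y-h:y+h,x-w:x+w],(400,296),interpolation=cv2.INTER_CUBIC)
m=np.vstack([np.hstack([c("top",315,256),c("top",172,233)]),np.hstack([c("scene",310,275),c("scene",160,165)])])
cv2.imwrite("pics/c1.png",m)
for n,x,y in [("top",315,256),("scene",310,275)]:
    im=cv2.imread(f"pics/{n}0.png"); h=cv2.cvtColor(im,cv2.COLOR_BGR2HSV)
    k=(((h[...,0]<8)|(h[...,0]>172))&(h[...,1]>150)&(h[...,2]>90)).astype(np.uint8)
    o=np.zeros_like(k);o[y-30:y+30,x-35:x+35]=1
    N,_,st,ce=cv2.connectedComponentsWithStats(k*o)
    print(n,[(s[4],s[:4].tolist(),q.round(1).tolist()) for s,q in zip(st[1:],ce[1:]) if s[4]>4])
E
```

```text
top []
scene [(np.int32(28), [322, 263, 7, 11], [325.0, 267.7]), (np.int32(118), [302, 266, 14, 10], [308.9, 270.8])]
```

View pics/c1.png

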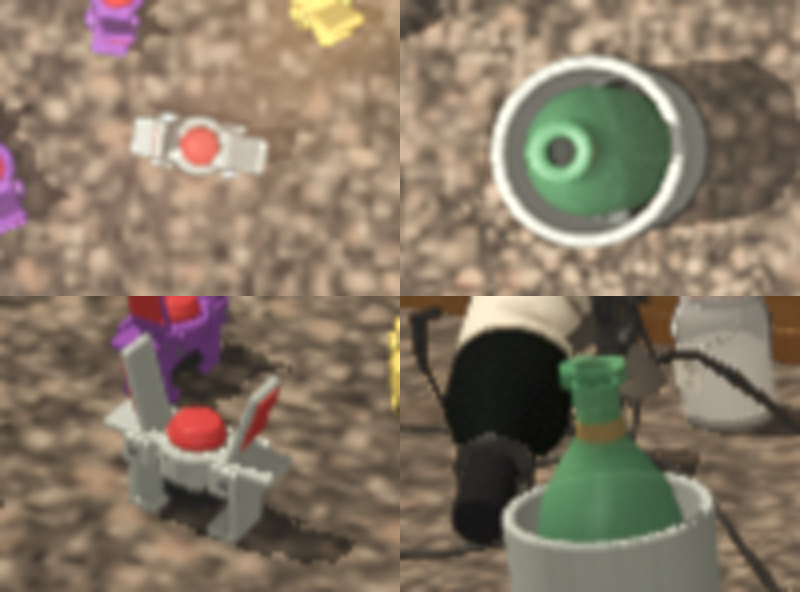

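```bash
cat > h.py <<'E'
import numpy as np
def ray(n,u,v):
    s=np.load(n if n.endswith("npz") else f"pics/{n}0.npz"); d=s["R"].T@np.linalg.inv(s["mtx"])@[u,v,1]; return -s["R"].T@s["t"],d/np.linalg.norm(d)
def plane(n,u,v,z):
    c,d=ray(n,u,v); return c+d*(z-c[2])/d[2]
def tri(a,b):
    A=np.zeros((3,3));y=np.zeros(3);rs=[ray(*a),ray(*b)]
    for c,d in rs: P=np.eye(3)-np.outer(d,d);A+=P;y+=P@c
    X=np.linalg.solve(A,y); return X,[round(float(np.linalg.norm(np.cross(X-c,d))),2) for c,d in rs]
E
python3 - <<'E'
from h import *
import cv2
print("cam",ray("top",0,0)[0].round(0),ray("scene",0,0)[0].round(0))
print("button",tri(("top",315,255.3),("scene",308.9,270.8)))
L=plane("top",265+135/4,219+134/4,67);R=plane("top",265+265/4,219+157/4,67)
print("levers",L,R,np.linalg.norm(L-R),(L+R)/2,np.degrees(np.arctan2(*(L-R)[1::-1])))
for v in (145,145.8,146.5): print("lip",tri(("top",162,233.8),("scene",158.3,v)))
im=cv2.imread("pics/top0.png");h=cv2.cvtColor(im,cv2.COLOR_BGR2HSV)
g=((h[...,0]>55)&(h[...,0]<90)&(h[...,1]>70))
for z in (171,182,193):print(z,plane("top",162,233.8,z))
# cooler rim: bright grey
k=((h[...,1]<40)&(h[...,2]>170)).astype(np.uint8);o=np.zeros_like(k);o[205:262,142:202]=1
N,lab,st,ce=cv2.connectedComponentsWithStats(k*o);i=1+np.argmax(st[1:,4]);print(st[i])
p=cv2.findNonZero((lab==i).astype(np.uint8));print(cv2.minEnclosingCircle(p))
for z in (118,):
  (u,v),rr=cv2.minEnclosingCircle(p);print("rim",plane("top",u,v,z),plane("top",u+rr,v,z)-plane("top",u,v,z))
print("jig/salt",plane("top",198,140,60),plane("top",250,135,80),"pur",plane("top",262,261,40),plane("top",294,216,40))
E
```

```text
cam [ 476. -173.  918.] [-144. -551.  428.]
button (array([ 422.6216054 , -337.9267325 ,   37.50417297]), [0.36, 0.36])
levers [ 430.63552509 -297.4937912    67.        ] [ 418.13271042 -367.97491029   67.        ] 71.5814817017032 [ 424.38411776 -332.73435074   67.        ] 79.9408076337024
lip (array([471.73716246, -26.41805222, 186.11984066]), [0.15, 0.15])
lip (array([471.75333075, -26.14595755, 184.59619894]), [0.11, 0.11])
lip (array([471.7674973 , -25.90746436, 183.26069059]), [0.07, 0.07])
171 [471.7457329  -23.51358141 171.        ]
182 [471.80350761 -25.71284456 182.        ]
193 [471.86128231 -27.91210772 193.        ]
[144 210  49  48 440]
((168.208251953125, 233.32875061035156), 24.26597023010254)
rim [472.40171235 -25.37802566 118.        ] [ -0.05334439 -48.89526309   0.        ]
jig/salt [678.75932802 -76.49381236  60.        ] [ 685.83004741 -191.81471349   80.        ] pur [ 410.72231836 -219.28789416   40.        ] [ 510.58244079 -291.72956694   40.        ]
```

```bash
cat >> h.py <<'E'
def go(target,yaw):
    from bench import status
    from scipy.spatial.transform import Rotation as Ro
    s=status.sense();R0=Ro.from_euler("xyz",s["tcp_rot"],degrees=True)
    T=Ro.from_euler("xyz",[180,0,yaw],degrees=True)
    print("shift cm",(R0.inv().apply(np.array(target)-s["tool_pos"])/10).round(2),"rotvec",(R0.inv()*T).as_rotvec().round(3),"tcp",s["tool_pos"].round(1),s["tcp_rot"].round(2),"F",s["ft_force"].round(1),"gap",round(s["finger_gap"],1),"grip",round(s["grip_force"],1),"t",round(s["time"],2))
E
python3 - <<'E'
from h import *
L=plane("top",265+135/4,219+134/4,34);R=plane("top",265+265/4,219+157/4,34)
print(L,R,np.linalg.norm(L-R),(L+R)/2,np.degrees(np.arctan2(*(L-R)[1::-1])),plane("top",315,255.3,38))
go([422.5,-337.5,150],-10)
E
```

```text
[ 428.88916369 -302.3270637    34.        ] [ 415.90150023 -375.54138214   34.        ] 74.35735221091974 [ 422.39533196 -338.93422292   34.        ] 79.94080763370242 [ 422.80567966 -338.16725008   38.        ]
shift cm [ 24.96 -11.97   8.06] rotvec [-0.002  0.     0.591] tcp [ 242.8 -548.2  230.3] [-1.7991e+02 -1.0000e-02  2.3880e+01] F [0.2 0.1 1.7] gap 85.5 grip 0.0 t 0.1
```

```bash
python3 -m handwheel '{"series": [[[8,-4,2,0,0,0.15,1],[12,-6,4,0,0,0.3,1],[17,-8,6,0,0,0.45,1],[21,-10,7,0,0,0.59,1],[25,-12,8,0,0,0.59,1],[25,-12,8,0,0,0.59,1],[25,-12,8,0,0,0.59,1]]]}' 30; python3 - <<'E'
from h import *
from bench import eyes
import cv2
s=eyes.snapshot("wrist"); cv2.imwrite("pics/wrist1.png",s["img"][:,:,::-1]); np.savez("pics/wrist1.npz",**s)
go([422.5,-338.5,38],-10)
E
```

```text
time: 0.98
tool_pos: [422.7, -337.9, 151.2]
tcp_rot: [180.0, 0.0, -9.9]
ft_force: [0.3, -0.4, 0.6]
finger_gap: 85.3
grip_force: 0.0
shift cm [ 0.   -0.   11.35] rotvec [0.001 0.    0.001] tcp [ 422.5 -338.5  151.5] [ 1.7997e+02  1.0000e-02 -9.9400e+00] F [0.2 0.6 0.3] gap 85.6 grip 0.0 t 1.02
```

View pics/wrist1.png

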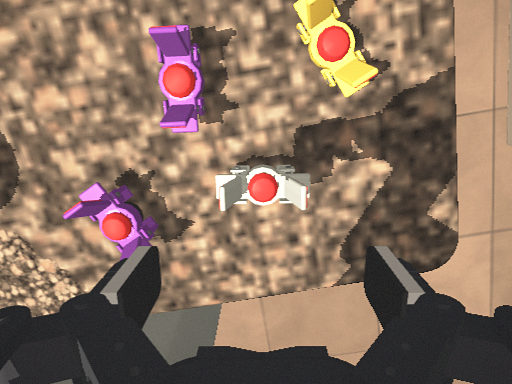

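Wrist view: the sealer's button is at (262,187), with levers running left and right from columns 216 to 311, so it lines up with the finger line. The left finger passes clear of the purple copy at (118,227), but I'll check that.

```bash
python3 - <<'E'
from h import *
import cv2
n="pics/wrist1.npz"
im=cv2.imread("pics/wrist1.png");h=cv2.cvtColor(im,cv2.COLOR_BGR2HSV)
k=(((h[...,0]<8)|(h[...,0]>172))&(h[...,1]>150)).astype(np.uint8)
k[:165]=0;k[210:]=0;k[:,:240]=0;k[:,290:]=0
m=cv2.moments(k,True);u,v=m["m10"]/m["m00"],m["m01"]/m["m00"];print(u,v)
print(plane(n,u,v,38),"tri",tri((n,u,v),("scene",308.9,270.8)))
print("lever outer tops",plane(n,216.5,192,67),plane(n,310.5,190,67))
print("purple near corner",plane(n,151,225,55),plane(n,151,225,20))
E
```

```text
263.3667232597623 187.02716468590833
[ 422.61729944 -337.86140696   38.        ] tri (array([ 422.44369561, -337.73078888,   37.47593123]), [0.11, 0.11])
lever outer tops [ 432.31433078 -306.94802771   67.        ] [ 422.67504916 -370.35637896   67.        ]
purple near corner [ 412.77944424 -251.8135311    55.        ] [ 401.4318595  -237.57416766   20.        ]
```

```bash
python3 -m handwheel '{"series": [[[0,0,4,0,0,0,1],[0,0,8,0,0,0,1],[0,0,10.5,0,0,0,1],[0,0,11.3,0,0,0,1],[0,0,11.3,0,0,0,1],[0,0,11.3,0,0,0,0.6],[0,0,11.3,0,0,0,0.5],[0,0,11.3,0,0,0,0.4],[0,0,11.2,0,0,0,0.3],[0,0,11.1,0,0,0,0.3],[0,0,11.0,0,0,0,0.3],[0,0,11.0,0,0,0,0.3]]]}' 40; python3 - <<'E'
from h import *
from bench import eyes
import cv2
a=[]
for n in ("scene","wrist"):
    s=eyes.snapshot(n); a.append(s["img"][:,:,::-1])
c=cv2.resize(a[0][200:320,250:380],(500,462),interpolation=cv2.INTER_CUBIC)
cv2.imwrite("pics/g1.png",np.hstack([c,cv2.resize(a[1],(300,225)) if 0 else cv2.copyMakeBorder(cv2.resize(a[1],(300,225)),0,237,0,0,cv2.BORDER_CONSTANT)]))
go([422.5,-338.5,38],-10)
E
```

```text
time: 2.52
tool_pos: [423.5, -338.1, 42.0]
tcp_rot: [180.0, -0.1, -9.9]
ft_force: [1.1, -0.8, 6.6]
finger_gap: 33.6
grip_force: 40.2
shift cm [-0.09  0.05  0.4 ] rotvec [ 0.001 -0.001  0.001] tcp [ 423.5 -338.1   42. ] [ 1.7996e+02 -7.0000e-02 -9.9200e+00] F [ 0.8 -1.7  6.8] gap 34.0 grip 40.3 t 2.62
```

View pics/g1.png

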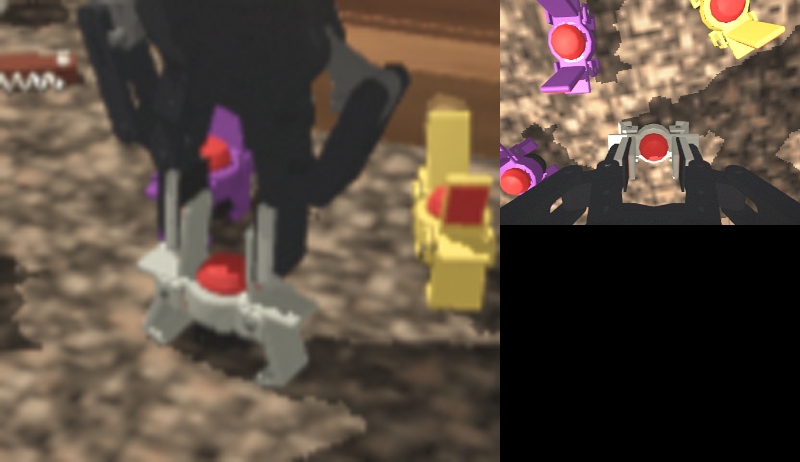

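```bash
python3 -m handwheel '{"series": [[[0,0,-2,0,0,0,0.3],[0,0,-6,0,0,0,0.3],[0,0,-11,0,0,0,0.3],[0,0,-16,0,0,0,0.3],[0,0,-21,0,0,0,0.3],[0,0,-23,0,0,0,0.3],[0,0,-23,0,0,0,0.3],[0,0,-23,0,0,0,0.3]]]}' 40; python3 - <<'E'
from h import *
from bench import eyes
import cv2
s=eyes.snapshot("wrist"); np.savez("pics/w2.npz",**s);cv2.imwrite("pics/w2.png",s["img"][:,:,::-1])
n="pics/w2.npz"
h=cv2.cvtColor(cv2.imread("pics/w2.png"),cv2.COLOR_BGR2HSV)
k=(((h[...,0]<8)|(h[...,0]>172))&(h[...,1]>150)).astype(np.uint8)
N,_,st,ce=cv2.connectedComponentsWithStats(k)
print([(s[4],q.round(1).tolist()) for s,q in zip(st[1:],ce[1:]) if s[4]>100])
from bench import status
tz=status.sense()["tool_pos"][2]
i=1+np.argmax(st[1:,4]);print(plane(n,*ce[i],tz-1.5),plane(n,*ce[i],tz+1))
go([472,-25.7,tz],-10)
E
```

```text
time: 3.62
tool_pos: [422.1, -336.8, 268.2]
tcp_rot: [-179.8, 0.2, -9.9]
ft_force: [0.2, 1.0, -1.7]
finger_gap: 33.4
grip_force: 40.2
[(np.int32(1700), [40.5, 31.3]), (np.int32(375), [312.3, 58.1]), (np.int32(351), [206.9, 82.9]), (np.int32(268), [160.7, 186.5]), (np.int32(1819), [261.9, 250.9])]
[ 421.94792018 -335.57271385  266.57179307] [ 423.13252027 -335.78786273  269.07179307]
shift cm [ -0.43 -31.5    0.09] rotvec [-0.003  0.004  0.001] tcp [ 422.  -336.7  268.1] [-179.84    0.24   -9.92] F [-0.7 -0.6 -2. ] gap 33.7 grip 40.2 t 3.67
```

```bash
python3 -m handwheel '{"series": [[[0,-4,0,0,0,0,0.3],[-0.1,-9,0,0,0,0,0.3],[-0.2,-14,0,0,0,0,0.3],[-0.3,-19,0,0,0,0,0.3],[-0.4,-24,0,0,0,0,0.3],[-0.4,-28,0,0,0,0,0.3],[-0.4,-30.5,0,0,0,0,0.3],[-0.4,-31.5,0,0,0,0,0.3],[-0.4,-31.5,0,0,0,0,0.3],[-0.4,-31.5,0,0,0,0,0.3]]]}' 40; python3 - <<'E'
from h import *
from bench import eyes
import cv2
a=[]
for q in ("scene","top","wrist"):
    s=eyes.snapshot(q); np.savez(f"pics/{q}3.npz",**s);cv2.imwrite(f"pics/{q}3.png",s["img"][:,:,::-1]);a.append(s["img"][:,:,::-1])
c=cv2.resize(a[0][60:200,100:230],(520,560),interpolation=cv2.INTER_CUBIC)
w=cv2.resize(a[2][150:330,160:370],(280,240),interpolation=cv2.INTER_CUBIC)
t=cv2.resize(a[1][190:280,110:215],(280,240))
cv2.imwrite("pics/p3.png",np.hstack([c,np.vstack([w,t,np.zeros((80,280,3),np.uint8)])]))
go([472,-25.7,268],-10)
E
```

```text
time: 4.92
tool_pos: [473.0, -27.6, 270.8]
tcp_rot: [180.0, 0.0, -10.0]
ft_force: [-1.0, 0.5, -1.7]
finger_gap: 33.6
grip_force: 40.3
shift cm [-0.15 -0.17  0.32] rotvec [ 0.  0. -0.] tcp [473.2 -27.6 271.2] [179.99   0.   -10.  ] F [-0.  -0.6 -2.6] gap 33.3 grip 40.3 t 5.08
```

View pics/p3.png

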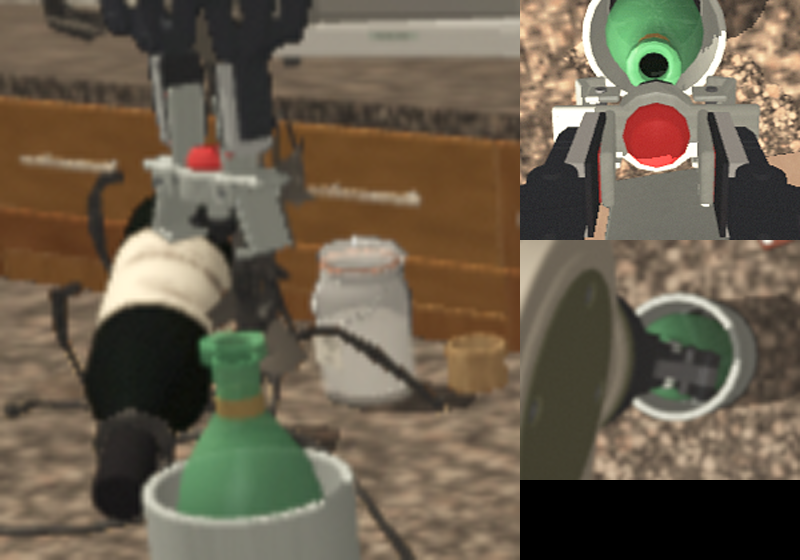

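Scene crop: the sealer is held level with jaws open above the bottle, its button at scene (151,99) and the lip at (158,145). In the wrist view the mouth is at (260,199) and the button at (262,250).

```bash
python3 - <<'E'
from h import *
import cv2
B={}
for q,box in (("scene",(85,115,130,170)),("wrist",(215,290,225,300))):
    h=cv2.cvtColor(cv2.imread(f"pics/{q}3.png"),cv2.COLOR_BGR2HSV)
    k=(((h[...,0]<8)|(h[...,0]>172))&(h[...,1]>150)).astype(np.uint8)
    o=np.zeros_like(k);o[box[0]:box[1],box[2]:box[3]]=1
    N,_,st,ce=cv2.connectedComponentsWithStats(k*o);i=1+np.argmax(st[1:,4]);B[q]=ce[i];print(q,st[i],ce[i])
w,s="pics/wrist3.npz","pics/scene3.npz"
print("button",tri((w,*B["wrist"]),(s,*B["scene"])))
h=cv2.cvtColor(cv2.imread("pics/wrist3.png"),cv2.COLOR_BGR2HSV)
k=((h[...,2]<70)).astype(np.uint8);o=np.zeros_like(k);o[180:215,245:280]=1
N,_,st,ce=cv2.connectedComponentsWithStats(k*o);i=1+np.argmax(st[1:,4]);print("hole",st[i],ce[i])
for z in (178,182,186,190): print(z,plane(w,*ce[i],z))
print("lip",tri((w,*ce[i]),("scene",158.3,145.8)),tri((w,*ce[i]),("top",162,233.8)))
E
```

```text
scene [147  96   8   6  38] [150.71052632  98.86842105]
wrist [ 237  227   50   49 1818] [261.88063806 250.91749175]
button (array([470.68302559, -24.59125773, 267.81516781]), [2.19, 2.19])
hole [250 190  21  18 303] [259.88118812 198.55115512]
178 [470.4789019  -24.54580123 178.        ]
182 [471.66871575 -24.78100843 182.        ]
186 [472.8585296  -25.01621563 186.        ]
190 [474.04834344 -25.25142283 190.        ]
lip (array([472.49461864, -25.0929955 , 184.29322584]), [0.22, 0.22]) (array([471.60935467, -25.12310264, 181.08605323]), [0.44, 0.44])
```

```bash
python3 - <<'E'
from h import *
w="pics/wrist3.npz"
for z in (267,269.5,272): print(z,plane(w,261.9,250.9,z))
s=np.load("pics/scene3.npz")
for X in ([471.5,-26,268],[472.5,-26,270]): p=s["mtx"]@(s["R"]@X+s["t"]); print(p[:2]/p[2])
go([472,-25.7,268],-10)
E
```

```text
267 [471.88593214 -26.25242833 267.        ]
269.5 [473.06053748 -26.46006884 269.5       ]
272 [474.23514281 -26.66770935 272.        ]
[152.93169503  99.0872885 ]
[153.1750759   97.80443818]
shift cm [-0.15 -0.17  0.32] rotvec [ 0.  0. -0.] tcp [473.2 -27.6 271.2] [179.99   0.   -10.  ] F [-0.  -0.6 -2.6] gap 33.3 grip 40.3 t 5.08
```

```bash
python3 -m handwheel '{"series": [[[0,-0.05,1,0,0,0,0.3],[0,-0.05,2,0,0,0,0.3],[0,-0.05,3,0,0,0,0.3],[0,-0.05,4,0,0,0,0.3],[0,-0.05,4.5,0,0,0,0.3],[0,-0.05,4.7,0,0,0,0.3],[0,-0.05,4.7,0,0,0,0.3],[0,-0.05,4.7,0,0,0,0.3]]]}' 40; python3 - <<'E'
from h import *
from bench import eyes
import cv2
a=[]
for q in ("scene","wrist"):
    s=eyes.snapshot(q);a.append(s["img"][:,:,::-1])
c=cv2.resize(a[0][90:190,100:200],(500,500),interpolation=cv2.INTER_CUBIC)
w=cv2.resize(a[1][150:330,160:370],(300,500//2),interpolation=cv2.INTER_CUBIC)
cv2.imwrite("pics/p4.png",np.hstack([c,np.vstack([w,0*w])]))
go([472,-25.7,223],-10)
E
```

```text
time: 6.08
tool_pos: [473.6, -26.2, 224.7]
tcp_rot: [-180.0, -0.0, -9.9]
ft_force: [-0.5, 0.4, -1.7]
finger_gap: 33.6
grip_force: 40.3
shift cm [-0.16 -0.03  0.17] rotvec [ 0.    -0.001  0.001] tcp [473.6 -26.3 224.7] [ 1.80e+02 -3.00e-02 -9.93e+00] F [ 0.2  0.4 -2. ] gap 33.6 grip 40.3 t 6.17
```

View pics/p4.png

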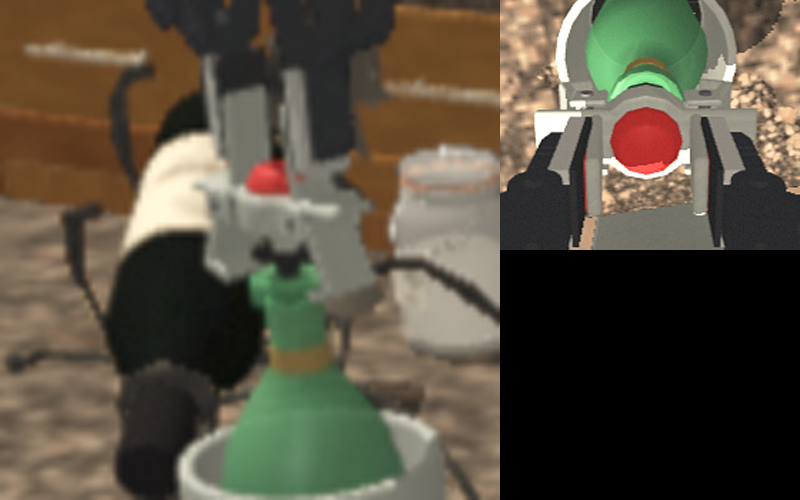

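The nose sits just above the mouth at crop (290,265), with the jaws on either side of the lip and centred. I'll press down in small steps.

```bash
python3 -m handwheel '{"series": [[[-0.05,0,0.2,0,0,0,0.3],[-0.05,0,0.4,0,0,0,0.3],[-0.05,0,0.6,0,0,0,0.3],[-0.05,0,0.8,0,0,0,0.3],[-0.05,0,0.8,0,0,0,0.3]]]}' 40; python3 -m handwheel '{"series": [[[0,0,0.1,0,0,0,0.3],[0,0,0.2,0,0,0,0.3],[0,0,0.2,0,0,0,0.3]]]}' 40
```

```text
time: 6.8
tool_pos: [472.9, -26.1, 216.5]
tcp_rot: [-180.0, -0.0, -9.9]
ft_force: [-1.3, -0.4, 2.1]
finger_gap: 33.6
grip_force: 40.6
time: 7.18
tool_pos: [473.0, -26.1, 214.6]
tcp_rot: [180.0, -0.0, -9.9]
ft_force: [-3.0, 1.2, 4.8]
finger_gap: 33.7
grip_force: 40.8
```

```bash
python3 -m handwheel '{"series": [[[0,0,0.1,0,0,0,0.3],[0,0,0.2,0,0,0,0.3],[0,0,0.2,0,0,0,0.3]]]}' 40
```

```text
time: 7.55
tool_pos: [473.0, -26.1, 213.0]
tcp_rot: [-180.0, -0.0, -9.9]
ft_force: [-3.4, 1.7, 7.8]
finger_gap: 34.1
grip_force: 41.1
```

```bash
python3 -m handwheel '{"series": [[[-0.03,0,0,0,0,0,0.41],[-0.05,0,0,0,0,0,0.44],[-0.05,0,0,0,0,0,0.44]]]}' 20;  python3 -m handwheel '{"series": [[[0,0,0.1,0,0,0,0.44],[0,0,0.1,0,0,0,0.44]]]}'
```

```text
time: 7.92
tool_pos: [472.9, -26.0, 213.1]
tcp_rot: [-180.0, -0.1, -9.9]
ft_force: [-2.0, 0.6, 6.8]
finger_gap: 37.7
grip_force: 7.1
time: 8.18
tool_pos: [472.9, -26.0, 212.2]
tcp_rot: [-180.0, -0.1, -9.9]
ft_force: [-2.8, 1.2, 7.4]
finger_gap: 37.3
grip_force: 7.0
```

```bash
python3 -m handwheel '{"series": [[[0,0,0.1,0,0,0,0.44],[0,0,0.2,0,0,0,0.44]]]}';  python3 -m handwheel '{"series": [[[0,0,0.1,0,0,0,0.44],[0,0,0.2,0,0,0,0.44]]]}'
```

```text
time: 8.43
tool_pos: [473.1, -26.0, 210.5]
tcp_rot: [-180.0, -0.1, -9.9]
ft_force: [-2.0, 2.5, 9.7]
finger_gap: 37.2
grip_force: 7.1
time: 8.68
tool_pos: [473.4, -26.0, 208.8]
tcp_rot: [-180.0, -0.2, -9.9]
ft_force: [-1.2, 0.9, 9.1]
finger_gap: 37.8
grip_force: 7.2
```

```bash
python3 -m handwheel '{"series": [[[-0.03,0,0.1,0,0,0,0.44],[-0.05,0,0.2,0,0,0,0.44]]]}';  python3 -m handwheel '{"series": [[[0,0,0.1,0,0,0,0.44],[0,0,0.2,0,0,0,0.44]]]}'; python3 - <<'E'
from h import *
from bench import eyes
import cv2
a=[]
for q in ("scene","wrist"):
    s=eyes.snapshot(q);a.append(s["img"][:,:,::-1])
c=cv2.resize(a[0][90:190,100:200],(500,500),interpolation=cv2.INTER_CUBIC)
w=cv2.resize(a[1][150:330,160:370],(300,500//2),interpolation=cv2.INTER_CUBIC)
cv2.imwrite("pics/p5.png",np.hstack([c,np.vstack([w,0*w])]))
E
```

```text
time: 8.93
tool_pos: [473.4, -26.0, 207.1]
tcp_rot: [-180.0, -0.2, -9.9]
ft_force: [0.4, 1.4, 9.8]
finger_gap: 37.5
grip_force: 7.4
time: 9.18
tool_pos: [473.5, -26.0, 205.2]
tcp_rot: [-180.0, -0.3, -9.9]
ft_force: [0.1, 2.1, 9.9]
finger_gap: 37.7
grip_force: 7.6
```

View pics/p5.png

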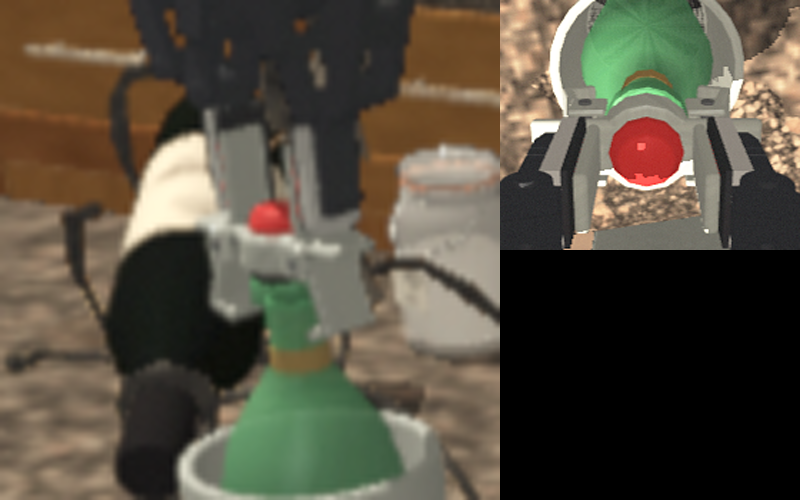

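The hooks are well below the lip at crop (230,310) and (340,330), and the bar is level. The fingertips are still a few mm above the bar at crop y 215 against 245, so I'll slide them down further.

```bash
for i in 1; do python3 -m handwheel '{"series": [[[0,0,0.1,0,0,0,0.44],[0,0,0.2,0,0,0,0.44],[0,0,0.25,0,0,0,0.44]]]}'; done;  python3 -m handwheel '{"series": [[[0,0,0.1,0,0,0,0.44],[0,0,0.2,0,0,0,0.44]]]}'
```

```text
time: 9.65
tool_pos: [473.6, -26.0, 202.8]
tcp_rot: [-180.0, -0.3, -9.9]
ft_force: [0.1, 1.1, 10.4]
finger_gap: 37.5
grip_force: 7.8
time: 9.9
tool_pos: [473.7, -26.1, 201.3]
tcp_rot: [-180.0, -0.3, -9.9]
ft_force: [-3.5, 0.7, 19.0]
finger_gap: 37.5
grip_force: 11.6
```

```bash
python3 -m handwheel '{"series": [[[0,0,-0.06,0,0,0,0.44],[0,0,-0.06,0,0,0,0.44]]]}'
```

```text
time: 10.15
tool_pos: [473.6, -26.0, 201.6]
tcp_rot: [-180.0, -0.3, -9.9]
ft_force: [-0.3, 0.8, 11.7]
finger_gap: 37.5
grip_force: 10.2
```

```bash
python3 -m handwheel '{"series": [[[0,0,0,0,0,0,0.5],[0,0,0.05,0,0,0,0.55],[0,0,0.05,0,0,0,0.55]]]}'
```

```text
time: 10.52
tool_pos: [473.6, -26.2, 200.9]
tcp_rot: [-180.0, -0.3, -9.9]
ft_force: [-0.6, 0.5, 11.0]
finger_gap: 47.1
grip_force: 11.1
```

```bash
python3 -m handwheel '{"series": [[[0,0,0.03,0,0,0,0.6],[0,0,0.1,0,0,0,0.65],[0,0,0.1,0,0,0,0.65]]]}'
```

```text
time: 10.9
tool_pos: [473.5, -26.3, 199.8]
tcp_rot: [180.0, -0.3, -9.9]
ft_force: [-0.2, 0.0, 9.5]
finger_gap: 55.6
grip_force: 10.2
```

```bash
python3 -m handwheel '{"series": [[[0,0,0.05,0,0,0,0.7],[0,0,0.1,0,0,0,0.76],[0,0,0.1,0,0,0,0.82],[0,0,0.1,0,0,0,1],[0,0,0.1,0,0,0,1],[0,0,0.1,0,0,0,1]]]}'; python3 - <<'E'
from h import *
from bench import eyes
import cv2
a=[]
for q in ("scene","wrist"):
    s=eyes.snapshot(q);a.append(s["img"][:,:,::-1])
c=cv2.resize(a[0][90:190,100:200],(500,500),interpolation=cv2.INTER_CUBIC)
w=cv2.resize(a[1][150:330,160:370],(300,500//2),interpolation=cv2.INTER_CUBIC)
cv2.imwrite("pics/p6.png",np.hstack([c,np.vstack([w,0*w])]))
E
```

```text
time: 11.65
tool_pos: [471.6, -25.9, 196.4]
tcp_rot: [-180.0, 0.0, -9.9]
ft_force: [-0.1, 0.2, 0.4]
finger_gap: 84.8
grip_force: 0.0
```

View pics/p6.png

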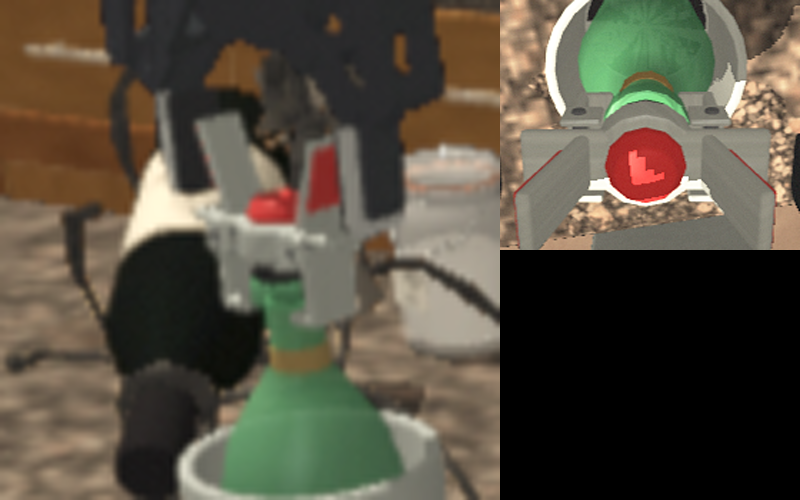

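The levers have sprung out fully, the jaws are shut under the lip at crop (235,300) and (325,315), and the fingers are clear. Next I'll retreat straight up and check.

```bash
python3 -m handwheel '{"series": [[[0,0,-1,0,0,0,1],[0,0,-3,0,0,0,1],[0,0,-6,0,0,0,1],[0,0,-10,0,0,0,1],[0,0,-14,0,0,0,1],[0,0,-14,0,0,0,1],[0,0,-14,0,0,0,1]]]}'; python3 - <<'E'
from h import *
from bench import eyes
import cv2
a=[]
for q in ("scene","wrist"):
    s=eyes.snapshot(q);a.append(s["img"][:,:,::-1])
c=cv2.resize(a[0][90:190,100:200],(400,400),interpolation=cv2.INTER_CUBIC)
w=cv2.resize(a[1],(400,300))
cv2.imwrite("pics/p7.png",np.hstack([c,np.vstack([w,0*w[:100]])]))
E
```

```text
time: 12.62
tool_pos: [471.9, -26.0, 336.8]
tcp_rot: [-180.0, -0.0, -9.9]
ft_force: [0.3, 0.7, 0.2]
finger_gap: 85.5
grip_force: 0.0
```

View pics/p7.png

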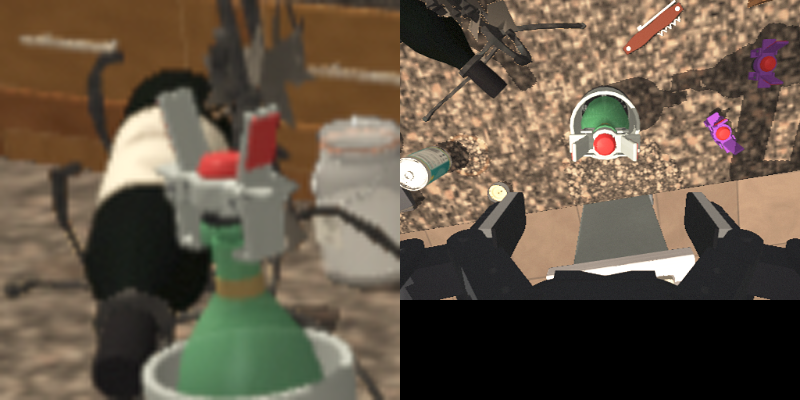

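The sealer sits level and clamped on the bottle at crop (230,190), centred on the mouth, and the gripper is clear.

```bash
python3 -c "
from bench import r
print(r.hand_in())"
```

```text
the job is handed in; nothing more can be done
None
```

The job is handed in with no verdict returned; in the last picture the sealer sits level on the bottle with both jaws shut under the lip, the peak press was about 21 N by the wrist sensor (limit 25 N), and the arm never went near the jigger or the salt shaker.

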